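Refit the filling hopper on the jar-filling stand

ROBOT

A 7-joint arm with a two-finger parallel gripper is mounted at the origin on the work surface. World frame = base frame: x ahead of the robot, y to its left, z up, the work surface at z = 0. Lengths are in m, angles in rad, forces in N, time in s.
With the tool pointing down it reaches from about 0.4 to 0.875 m from the base axis. Payload 6.5 kg.
Tool frame: the origin (TCP) lies at the very end of the fingers, on their centre line; the grasp point (between the pads) lies 19 mm behind it; z points along the fingers, y is the line along which they close (so a half turn about z gives the same grasp; the last joint's range is limited). The gripper opens to 85 mm and grips with 20 to 120 N. Pads are 22 mm wide; open, the fingers measure 114 mm over their backs; the gripper's body (76 mm by 85 mm) begins 54 mm behind the grasp point. The pads swing forward as they close: fully open they stand 13 mm farther back than shut.
Start: joints at [1.16, 0.536, -0.004, 1.538, 0.003, 1.067, -0.071], TCP at [0.22, -0.612, 0.231] pointing down, gripper open.
Joint ranges: [-2.7, 2.7], [-0.37, 2.16], [-1.27, 1.26], [0.24, 2.4], [-1.31, 4.45], [0.19, 1.91], [-2.76, 2.76]. Speed limits (rad/s): [2.39, 2.39, 3.14, 3.14, 3.14, 3.14, 3.14].

INTERFACE

Orientations are given as a unit quaternion [x, y, z, w].
In Python, from cell import env gives the robot as it stands.
- The arm moves only by the tool send_rows, never from a script. Its argument "rows" is a list of rows, each a list of 3 entries, a list of its own where there are three numbers: the opening, from -1 (shut) to 1 (fully open), then the shift along the tool's x, y, z normalised to -1 to 1, where 1 is 50 mm, then the turn, a rotation vector about the tool's x, y, z normalised to -1 to 1, where 1 is 0.08 rad. A call has 1 to 10 rows; each row shifts and turns the commanded pose from where the row before left it, along the tool's axes as they then stand; what a row does not reach is not made up. A row lasts 1/8 s, in which the tool goes at most 62.5 mm and 10.7 degrees, less where a joint would pass 70% of its speed; a pose out of reach is approached as far as the arm can. A call with a number of a shift or a turn outside -1 to 1 is refused whole. A call with a gripper value outside its range is refused whole. The fingers move at their own pace and stop on an object; "grip_force" is the grip in N (left out, the last holds). Time passes only in rows, so rows that do not move let the fingers close. It gives the time, the measured TCP pose, the force, the opening and the grip force at its end, in the units of the state.
- env.sense(): the state, without advancing time (a new reading comes with each control period).
- env.capture(name): name is "scene" or "top"; returns a dict with "color" (400x640x3 uint8, red, green, blue), "K" (3x3 intrinsics, pixels), "view" (4x4, takes a point from world to camera coordinates). Camera axes: x right, y up, looking along -z (the intrinsics and any distortion apply to the point x, -y, -z); pixel columns grow to the right and rows downward; lengths in m; the calibration is good to about 2 mm. A picture is of the moment at which its call begins. There is no depth.
- env.hand_in(): hands the job in; it is judged then, once.
The state is a dict: "time": time; "qpos": joint angles; "dq": joint speeds; "joint_efforts": joint torques, N m; "eef_pos": TCP position; "eef_rot": TCP orientation; "wrist_force": force on the tool from outside, world axes, zero at the start; "torque": the same for the moment, N m; "width": finger opening in m; "finger_force": force on a finger pad.
Only numpy, scipy, OpenCV 4.12 (cv2) and the standard library are available. Lean on these libraries where they do the work, as an engineer would, in place of code of your own. Each camera call takes 0.05 s, during which the arm holds its last target. There are 200 camera calls.

TASK

Put the clean blue filling hopper back on the jar-filling stand (the sloping black lip is its handle): lower it gently so that both holes of its flange go over the two brass pins, holding it until the flange is down on the top plate. Leave it lying flush there, let go of it, and leave the jars, tape, scoop, brush and lids where they are.

Things in the scene. Friction and masses are not known exactly. Their poses are not given: they have to be found in the camera images.
- hopper: Blue plastic hopper, loose, level, 0.3 to 0.48 kg. Origin: centre of the flange's underside; z up, +x from grip lip to the far wall, y along the flange: 120 (x) x 200 (y) x 8 mm, two 16 mm holes at x 0, y +-86 mm, square outlet between. Four 4 mm walls lean outward 30 deg to an open rim 150 mm square at z 83. Starts with lip towards the robot (yaw within 0.5 rad of 0).
- grip_lip (a point): Centre of the black lip that prolongs the -x wall, at (-81, 0, 97) mm in the hopper's frame (axes as the hopper's): a slab 10 mm thick, 120 wide (along y), 40 long, leaning outward 30 deg from vertical (towards -x going up), its end 18 mm up the slope from here. Grip it across the 10 mm, one finger inside the hopper, tool tilted 30 deg: pointing down and to hopper +x.
- hole_left (a point): Centre of the hole at y = +86 mm in the hopper's flange, at the underside; 16 mm diameter, edges chamfered 1.5 mm.
- hole_right (a point): Centre of the hole at y = -86 mm in the hopper's flange, at the underside; 16 mm diameter, edges chamfered 1.5 mm.
- stand: Jar-filling stand, fixed (yaw within 0.35 rad of 0). Steel foot plate 170 (x) x 230 (y) mm, four legs, level top plate 150 (x) x 220 (y) x 8 mm with its upper face 150 mm above the table; a jar stands below. Origin: centre of the foot's underside; z up, y along the line of the pins. A gate's red knob at x +120 mm, top 169 mm above the table.
- seat (a point): Centre of the upper face of the stand's top plate, 150 mm above the table, between the pins; the hopper's origin belongs here. Axes as the stand's.
- pin_left (a point): Tip of the brass pin at y = +86 mm on the stand's top plate. The pin is upright, 12 mm in diameter and 26 mm high above the plate; its top 8 mm taper to 5 mm. The hopper's holes leave 2 mm all round it. The hopper fits either way round.
- pin_right (a point): Tip of the other brass pin, at y = -86 mm, the same.
- jar_filling: Glass jar with a steel cap, 76 mm diameter, 100 mm high, standing under the spout on the stand's foot plate. Origin: centre of its underside.
- jar_middle: Glass jar with a red cap, 76 mm diameter, 100 mm high, standing between the places of hopper and stand. Origin: centre of its underside.
- jar_far: The same kind of jar, farther from the robot. Origin: centre of its underside.
- tape_roll: Roll of brown packing tape lying flat, 108 mm diameter, 48 mm high, on the robot's side of the middle jar. Origin: centre of its underside.
- scoop: Aluminium scoop with a black handle, 210 mm long, 40 mm high, lying near the robot. Origin: on its underside, near the back of the bowl.
- brush: Green-handled cleaning brush, 200 mm long, lying near the robot. Origin: centre of its underside.
- lid_stack: Pile of red jar lids, 82 mm diameter, 44 mm high, beyond the hopper and stand. Origin: centre of its underside.

How it is judged:
By the outcome, as a careful person would: the job done as asked, in the order asked, and still so for the second after the job is handed in, with the robot touching nothing.
It also fails if it takes over 48 s, if anything falls off the work surface, if the arm or the gripper's body presses on something with over 40 N, if the wrist force passes 120 N, or if a joint passes its speed limit or range.

## Working session

There is one attempt and no reset: what is moved stays moved. The work goes in short steps, Python scripts to look and compute and a tool call to move; the robot and the scene stay as the last step left them, time stands still between calls to the robot, and variables do not carry over. Pictures are saved under pics/ and viewed, at most 10 in all, crops included, and the job is handed in when it is done.

Besides the shell and the picture viewer there is one more tool, called after "Request:" in YAML: its name, and indented under it one key for each argument. send_rows: Moves the arm, as the interface text tells. Scaled input: -1 to 1 covers 50 mm each way for a shift and 0.08 rad each way for a turn. Its arguments: {"type":"object","properties":{"rows":{"type":"array","items":{"type":"array"}},"grip_force":{"type":"number"}},"required":["rows"]}

```bash
mkdir -p pics; python3 - <<'E'
from cell import env
import cv2,numpy as np
for n in("scene","top"):
    c=env.capture(n); cv2.imwrite(f"pics/{n}0.png",c["color"][:,:,::-1]); np.savez(f"{n}0.npz",**{k:c[k] for k in("color","K","view")})
    print(n,c["K"].tolist(),np.round(c["view"],4).tolist(),[k for k in c])
s=env.sense();print(s)
E
```

```text
scene [[403.8437240902387, 0.0, 323.2329816402847], [0.0, 403.8437240902387, 194.46353860183555], [0.0, 0.0, 1.0]] [[-0.8062, 0.5915, -0.0146, 0.4489], [-0.3509, -0.4582, 0.8166, 0.0763], [0.4763, 0.6635, 0.577, -1.4198], [0.0, 0.0, 0.0, 1.0]] ['color', 'K', 'view']
top [[449.3974793987462, 0.0, 319.8508492987097], [0.0, 449.3974793987462, 199.52261371663323], [0.0, 0.0, 1.0]] [[0.018, -0.9998, -0.0006, -0.0177], [0.9827, 0.0176, 0.1845, -0.5908], [-0.1845, -0.0039, 0.9828, -1.2707], [0.0, 0.0, 0.0, 1.0]] ['color', 'K', 'view']
{'time': 0.1, 'qpos': array([ 1.15980248,  0.53713516, -0.00443901,  1.53878564,  0.00257634,
        1.06730847, -0.07121719]), 'dq': array([ 1.03861759e-03, -1.86593555e-03,  2.24825438e-03, -1.34200003e-03,
        9.53019304e-06,  5.47431995e-04,  7.60506980e-04]), 'joint_efforts': array([ 2.73061123e-03, -5.84573364e+01,  1.05198227e+00, -2.59780383e+01,
        1.26437648e-02,  4.62056865e-03, -5.55665508e-06]), 'eef_pos': array([ 0.21949642, -0.61119646,  0.23046728]), 'eef_rot': array([ 9.85172365e-01,  1.71565576e-01, -1.88588704e-04, -7.93368492e-04]), 'wrist_force': array([-0.51201507,  0.8355645 ,  0.53609743]), 'torque': array([-0.03201817,  0.00090461,  0.01290481]), 'finger_force': 0.0, 'width': 0.08586351866202772}
```

View pics/scene0.png

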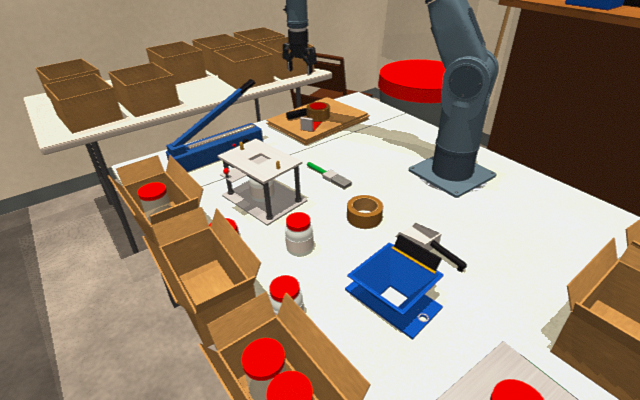

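View pics/top0.png

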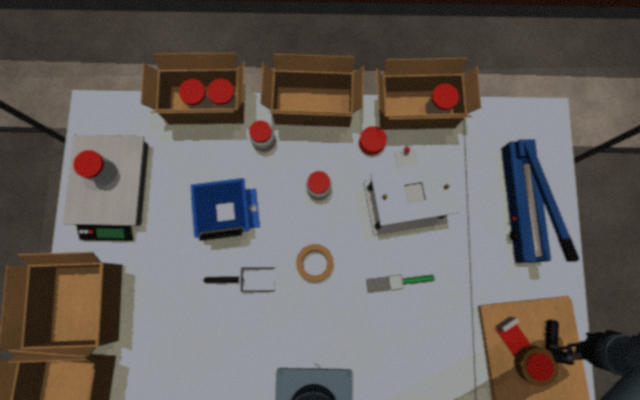

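The scene view shows the hopper (~395,285; visible hole 422,317), the stand with its pins (242,146 and 277,164) and the jars. In the top view the pins are at (384,197) and (446,186), and the hopper is at (220,207). Next I'll zoom in on both and fit them.

```bash
cat > h.py <<'E'
import numpy as np,cv2
from scipy.optimize import least_squares
def load(n): return dict(np.load(n+".npz"))
def proj(c,P):
    P=np.atleast_2d(P); q=P@c["view"][:3,:3].T+c["view"][:3,3]; q=q*[1,-1,-1]
    u=q@c["K"].T; return u[:,:2]/u[:,2:]
def plane(c,px,z):
    px=np.atleast_2d(px); R=c["view"][:3,:3]; o=-R.T@c["view"][:3,3]
    d=(np.c_[px,np.ones(len(px))]@np.linalg.inv(c["K"]).T*[1,-1,-1])@R
    return o+d*((z-o[2])/d[:,2])[:,None]
def tri(c1,p1,c2,p2):
    f=lambda X:np.r_[proj(c1,X)[0]-p1,proj(c2,X)[0]-p2]
    r=least_squares(f,[.5,0,.1]);return r.x,r.fun
E
python3 - <<'E'
from h import *
s,t=load("scene0"),load("top0")
def crop(c,x,y,w,h,k): return cv2.resize(c["color"][y:y+h,x:x+w,::-1],(w*k,h*k),interpolation=cv2.INTER_CUBIC)
A=np.vstack([np.hstack([crop(s,340,225,110,110,4)[:300+140],np.zeros((440,0,3),np.uint8)])])
B=crop(t,180,168,90,80,4)
img=np.zeros((440,800,3),np.uint8); img[:,:440]=A; img[:320,440:800]=B
cv2.imwrite("pics/hop.png",img)
img=np.zeros((420,800,3),np.uint8); img[:420,:400]=crop(s,210,130,100,105,4); img[:320,400:]=crop(t,360,140,100,80,4)
cv2.imwrite("pics/stand.png",img)
# brass masks
for c,(x,y,w,h) in((s,(215,135,95,45)),(t,(365,165,95,65))):
    hsv=cv2.cvtColor(c["color"],cv2.COLOR_RGB2HSV)
    m=cv2.inRange(hsv,(12,80,60),(35,255,255)); mm=np.zeros_like(m); mm[y:y+h,x:x+w]=m[y:y+h,x:x+w]
    n,l,st,ce=cv2.connectedComponentsWithStats(mm)
    print([(st[i].tolist(),ce[i].round(1).tolist()) for i in range(1,n)])
E
```

```text
[([288, 135, 22, 10, 136], [301.6, 138.4]), ([239, 142, 5, 8, 25], [241.0, 145.4]), ([276, 160, 4, 9, 26], [277.3, 164.6])]
[([445, 185, 4, 3, 7], [446.4, 185.9]), ([384, 195, 2, 3, 6], [384.5, 196.0])]
```

View pics/hop.png

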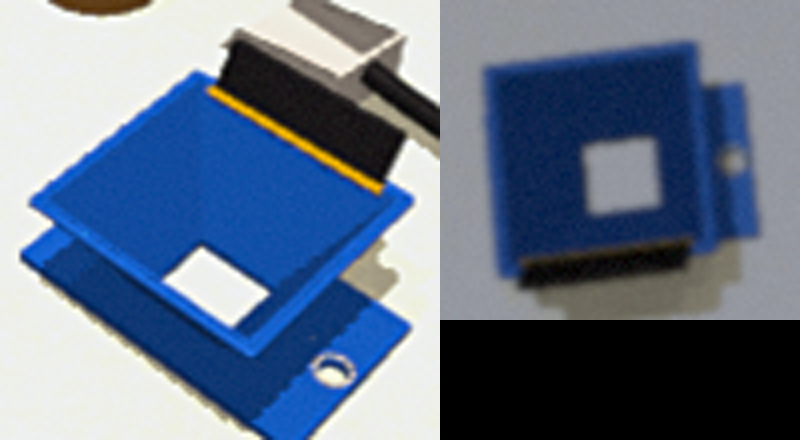

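View pics/stand.png

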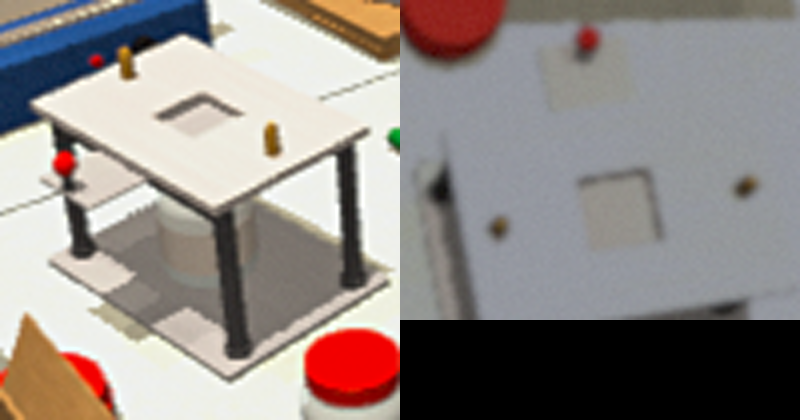

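Both crops show what I need. In the scene crop I can see the rim corners and the left hole at (333,371). The top crop shows the right hole at (735,160), and the pins are clear in both views. I'll fit the poses now.

```bash
cat >> h.py <<'E'
RIM=lambda a,b:(a*.075,b*.075,.083)
FL=lambda a,b,z=.008:(a*.06,b*.1,z)
def Rz(a): return np.array([[np.cos(a),-np.sin(a),0],[np.sin(a),np.cos(a),0],[0,0,1]])
def fit(obs,x0,zfix=None):
    # obs: list (cam, local pt, px); fit x,y,yaw (z too unless fixed)
    def f(p):
        T=np.array([p[0],p[1],zfix if zfix is not None else p[3]])
        return np.concatenate([proj(c,Rz(p[2])@np.array(l)+T)[0]-px for c,l,px in obs])
    return least_squares(f,x0,loss="soft_l1")
E
python3 - <<'E'
from h import *
s,t=load("scene0"),load("top0")
S=lambda u,v:np.array([340+(u+.5)/4-.5,225+(v+.5)/4-.5]); T=lambda u,v:np.array([180+(u-440+.5)/4-.5,168+(v+.5)/4-.5])
os=[(s,RIM(-1,-1),S(195,72)),(s,RIM(-1,1),S(413,200)),(s,RIM(1,1),S(250,355)),(s,RIM(1,-1),S(30,203)),(s,(0,.086,.008),S(333,371)),(s,FL(1,-1),S(22,253)),(s,FL(-1,1),S(411,325))]
ot=[(t,RIM(1,1),T(486,68)),(t,RIM(1,-1),T(696,42)),(t,RIM(-1,-1),T(718,251)),(t,RIM(-1,1),T(500,277)),(t,(0,-.086,.008),T(735,160)),(t,FL(1,-1),T(745,84)),(t,FL(-1,-1),T(760,237))]
for o in(os,ot,os+ot):
    r=fit(o,[.6,.2,0],0.);print("hopper",r.x.round(4),r.fun.round(1).tolist())
# pins: tips
S=lambda u,v:np.array([210+(u+.5)/4-.5,130+(v+.5)/4-.5]); T=lambda u,v:np.array([360+(u-400+.5)/4-.5,140+(v+.5)/4-.5])
L,R=(0,.086,.026),(0,-.086,.026); m=lambda p:(p[0],p[1],.013)
ps=[(s,m(L),np.array([277.2,164.4])),(s,m(R),np.array([241,145.6]))]
pt=[(t,m(L),np.array([384.5,196.3])),(t,m(R),np.array([446.2,186.2]))]
# plate corners scene
ps2=ps+[(s,(-.075,-.11,0),S(183,36)),(s,(.075,-.11,0),S(32,102)),(s,(.075,.11,0),S(218,208)),(s,(-.075,.11,0),S(367,129))]
pt2=pt+[(t,(.02,.11,0),T(441,133))][:0]
for o in(ps,ps2,pt,ps2+pt):
    r=fit(o,[.6,-.2,0],.15);print("stand",r.x.round(4),r.fun.round(1).tolist())
# middle jar + tape + lids tops via red blobs in top
h=cv2.cvtColor(t["color"],cv2.COLOR_RGB2HSV); mk=cv2.inRange(h,(0,150,80),(8,255,255))
n,l,st,ce=cv2.connectedComponentsWithStats(mk)
for i in range(1,n):
    if st[i,4]>200: print("red",ce[i].round(),plane(t,ce[i],.1)[0].round(3))
print("tape",plane(t,(315,263),.048).round(3),"scoop",plane(t,(258,279),.02).round(3),plane(t,(205,280),.02).round(3))
E
```

```text
hopper [0.5608 0.2827 0.15  ] [0.4, 0.5, -1.1, -0.3, 0.1, -0.5, 1.0, -0.3, -0.0, 0.4, -1.1, 0.2, 0.3, 0.2]
hopper [0.558  0.2807 0.1405] [0.6, 0.5, -0.4, 0.8, -1.1, -0.5, 0.8, -0.6, -0.2, 0.4, 0.0, -0.3, 0.1, -0.0]
hopper [0.5593 0.2818 0.1416] [1.0, 0.1, -0.9, -0.6, -0.1, -1.2, 1.3, -1.1, -0.0, -0.0, -0.7, -0.6, 0.4, -0.1, 0.3, 0.1, -0.8, 0.4, -1.4, -1.0, 0.5, -1.0, -0.5, -0.1, -0.3, -0.8, -0.2, -0.5]
stand [ 0.6014 -0.2652  0.1788] [0.1, 0.1, -0.1, -0.1]
stand [ 0.6007 -0.2651  0.183 ] [0.4, -0.0, 0.1, -0.1, 0.1, -0.1, -0.4, 0.3, -0.8, 0.2, 0.8, -0.6]
stand [ 0.5983 -0.2665  0.1827] [-0.2, 0.0, 0.2, -0.0]
stand [ 0.5997 -0.2662  0.1838] [0.5, -0.3, 0.2, -0.4, 0.2, -0.3, -0.3, 0.1, -0.6, -0.1, 0.9, -0.9, -0.3, -0.4, 0.1, -0.6]
red [206.  91.] [0.907 0.339 0.1  ]
red [445.  96.] [ 0.904 -0.374  0.1  ]
red [260. 131.] [0.783 0.172 0.1  ]
red [373. 140.] [ 0.763 -0.158  0.1  ]
red [ 88. 164.] [0.677 0.666 0.1  ]
red [318. 182.] [ 0.634 -0.002  0.1  ]
red [514. 339.] [ 0.211 -0.536  0.1  ]
red [540. 367.] [ 0.141 -0.601  0.1  ]
tape [[0.406 0.004 0.048]] scoop [[0.357 0.17  0.02 ]] [[0.352 0.325 0.02 ]]
```

```bash
cat >> h.py <<'E'
from scipy.spatial.transform import Rotation as Ro
c30,s30=np.cos(np.pi/6),.5
TH=np.array([[0,c30,s30],[1,0,0],[0,s30,-c30]])  # tool axes in hopper frame
def grip_tcp(xyz,yaw,back=0.,gp=.019):
    """TCP pose gripping the lip of a hopper at xyz,yaw; back = retreat along tool z"""
    R=Rz(yaw)@TH; p=np.array(xyz)+Rz(yaw)@np.array([-.081,0,.097])+R[:,2]*(gp-back); return p,R
def rows(p0,R0,p1,R1,N):
    w=Ro.from_matrix(R0.T@R1).as_rotvec()/N; E=Ro.from_rotvec(w).as_matrix()
    A=np.zeros((3,3)); R=R0.copy()
    for k in range(N): A+=R; R=R@E
    d=np.linalg.solve(A,p1-p0); P=[p0];R=R0.copy()
    for k in range(N): P.append(P[-1]+R@d); R=R@E
    return (d/.05).round(3).tolist(),(w/.08).round(3).tolist(),np.array(P)
def cur():
    from cell import env
    s=env.sense(); return s,s["eef_pos"],Ro.from_quat(s["eef_rot"]).as_matrix()
E
python3 - <<'E'
from h import *
s,p,R=cur()
W=np.array([.40,-.15,.33]); R1=Rz(-.5)@TH
g,G=grip_tcp((.5595,.2818,0),.143,.09)
for N in(12,14):
    a,b,P=rows(p,R,W,R1,N);print(N,a,b);print(P[::3].round(2).tolist(),np.hypot(P[:,0],P[:,1]).min())
a,b,P=rows(p,R,g,G,24);print(a,b);print(P[::3].round(2).tolist(),np.hypot(P[:,0],P[:,1]).min())
print(g,s["time"])
E
```

```text
12 [0.742, -0.378, -0.24] [-0.523, 0.197, -0.739]
[[0.22, -0.61, 0.23], [0.3, -0.51, 0.27], [0.36, -0.4, 0.3], [0.39, -0.28, 0.32], [0.4, -0.15, 0.33]] 0.4272001872658767
14 [0.637, -0.321, -0.206] [-0.448, 0.169, -0.633]
[[0.22, -0.61, 0.23], [0.29, -0.53, 0.26], [0.34, -0.44, 0.29], [0.38, -0.33, 0.31], [0.4, -0.22, 0.32]] 0.4272001872658766
[0.763, -0.277, 0.041] [-0.229, 0.186, -0.696]
[[0.22, -0.61, 0.23], [0.31, -0.53, 0.23], [0.38, -0.43, 0.22], [0.44, -0.32, 0.22], [0.48, -0.21, 0.21], [0.5, -0.09, 0.21], [0.5, 0.03, 0.2], [0.48, 0.15, 0.18], [0.44, 0.27, 0.16]] 0.5015924788920503
[0.44418913 0.26519722 0.1584878 ] 0.1
```

Request:
send_rows:
  rows:
    - [0.2,[0.742,-0.378,-0.24],[-0.523,0.197,-0.739]]
    - [0.2,[0.742,-0.378,-0.24],[-0.523,0.197,-0.739]]
    - [0.2,[0.742,-0.378,-0.24],[-0.523,0.197,-0.739]]
    - [0.2,[0.742,-0.378,-0.24],[-0.523,0.197,-0.739]]
    - [0.2,[0.742,-0.378,-0.24],[-0.523,0.197,-0.739]]
    - [0.2,[0.742,-0.378,-0.24],[-0.523,0.197,-0.739]]

```text
time: 0.85
eef_pos: [0.3566, -0.4009, 0.2967]
eef_rot: [0.93, 0.342, 0.068, 0.115]
wrist_force: [0.5, -0.2, -0.5]
width: 0.0511
finger_force: 0.0
```

Request:
send_rows:
  rows:
    - [0.2,[0.742,-0.378,-0.24],[-0.523,0.197,-0.739]]
    - [0.2,[0.742,-0.378,-0.24],[-0.523,0.197,-0.739]]
    - [0.2,[0.742,-0.378,-0.24],[-0.523,0.197,-0.739]]
    - [0.2,[0.742,-0.378,-0.24],[-0.523,0.197,-0.739]]
    - [0.2,[0.742,-0.378,-0.24],[-0.523,0.197,-0.739]]
    - [0.2,[0.742,-0.378,-0.24],[-0.523,0.197,-0.739]]
    - [0.2,[0,0,0],[0,0,0]]

```text
time: 1.72
eef_pos: [0.3997, -0.148, 0.3297]
eef_rot: [0.829, 0.495, 0.132, 0.224]
wrist_force: [-0.8, -0.9, -0.1]
width: 0.0511
finger_force: 0.0
```

```bash
python3 - <<'E'
from h import *
s,p,R=cur(); print(s["time"],p,s["width"],s["qpos"].round(2))
g,G=grip_tcp((.5595,.2818,0),.143,.09)
a,b,P=rows(p,R,g,G,12);print(a,b);print(P[::3].round(2).tolist(),np.hypot(P[:,0],P[:,1]).min())
E
```

```text
1.725 [ 0.39973067 -0.1480001   0.32968904] 0.05112909507843504 [ 0.73 -0.26 -0.51  2.32  0.04  0.55 -0.32]
[0.702, -0.2, 0.212] [0.001, 0.336, -0.574]
[[0.4, -0.15, 0.33], [0.44, -0.05, 0.29], [0.46, 0.05, 0.24], [0.46, 0.16, 0.2], [0.44, 0.27, 0.16]] 0.4262495000728738
```

Request:
send_rows:
  rows:
    - [0.2,[0.702,-0.2,0.212],[0,0.336,-0.574]]
    - [0.2,[0.702,-0.2,0.212],[0,0.336,-0.574]]
    - [0.2,[0.702,-0.2,0.212],[0,0.336,-0.574]]
    - [0.2,[0.702,-0.2,0.212],[0,0.336,-0.574]]
    - [0.2,[0.702,-0.2,0.212],[0,0.336,-0.574]]
    - [0.2,[0.702,-0.2,0.212],[0,0.336,-0.574]]

```text
time: 2.48
eef_pos: [0.4572, 0.0507, 0.245]
eef_rot: [0.743, 0.617, 0.166, 0.2]
wrist_force: [1.4, -0.8, -2.1]
width: 0.0514
finger_force: 0.0
```

Request:
send_rows:
  rows:
    - [0.2,[0.702,-0.2,0.212],[0,0.336,-0.574]]
    - [0.2,[0.702,-0.2,0.212],[0,0.336,-0.574]]
    - [0.2,[0.702,-0.2,0.212],[0,0.336,-0.574]]
    - [0.2,[0.702,-0.2,0.212],[0,0.336,-0.574]]
    - [0.2,[0.702,-0.2,0.212],[0,0.336,-0.574]]
    - [0.2,[0.702,-0.2,0.212],[0,0.336,-0.574]]
    - [0.2,[0,0,0],[0,0,0]]
    - [0.2,[0,0,0],[0,0,0]]

```text
time: 3.48
eef_pos: [0.4474, 0.2602, 0.1595]
eef_rot: [0.636, 0.727, 0.195, 0.17]
wrist_force: [0.2, -0.8, 0.7]
width: 0.0512
finger_force: 0.0
```

```bash
python3 - <<'E'
from h import *
from cell import env
s,p,R=cur(); print(s["time"],p,s["width"],s["qpos"].round(2))
g,G=grip_tcp((.5595,.2818,0),.143,.0)
a,b,P=rows(p,R,g,G,6);print(a,b,(p-g).round(4))
c=env.capture("scene"); cv2.imwrite("pics/pre.png",cv2.resize(c["color"][180:350,300:500,::-1],(800,600)[:2] if 0 else (700,595)))
E
```

```text
3.475 [0.44741872 0.26020446 0.15947545] 0.051216605611266654 [ 0.11  0.51 -1.1   2.28  1.47  0.78 -1.93]
[0.019, -0.009, 0.299] [-0.001, 0.009, -0.017] [-0.0413 -0.0114  0.0789]
```

View pics/pre.png

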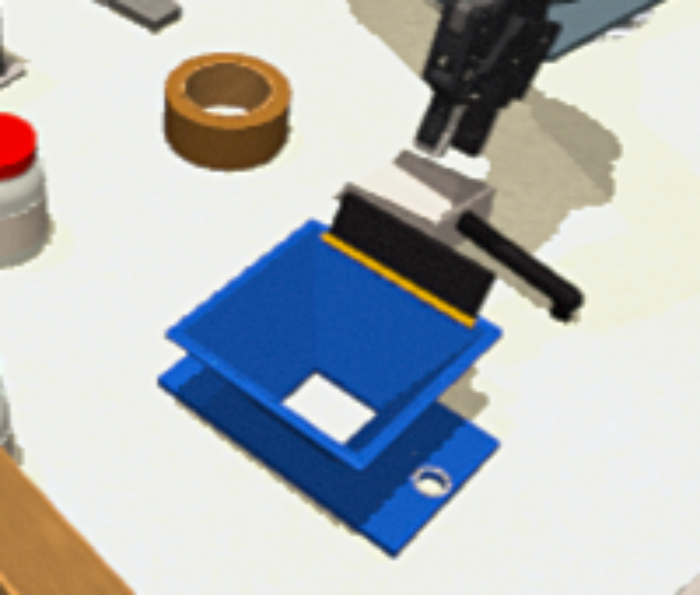

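The fingers straddle the lip's line (lip at ~(410,255) in the crop), with nothing in the way. Approaching now.

Request:
send_rows:
  rows:
    - [0.2,[0.019,-0.009,0.299],[0,0.009,-0.017]]
    - [0.2,[0.019,-0.009,0.299],[0,0.009,-0.017]]
    - [0.2,[0.019,-0.009,0.299],[0,0.009,-0.017]]
    - [0.2,[0.019,-0.009,0.299],[0,0.009,-0.017]]
    - [0.2,[0.019,-0.009,0.299],[0,0.009,-0.017]]
    - [0.2,[0.019,-0.009,0.299],[0,0.009,-0.017]]
    - [0.2,[0,0,0],[0,0,0]]

```text
time: 4.4
eef_pos: [0.489, 0.2713, 0.0805]
eef_rot: [0.633, 0.73, 0.195, 0.169]
wrist_force: [-0.2, -0.6, 0.4]
width: 0.0515
finger_force: 0.0
```

Request:
send_rows:
  rows:
    - [-0.3,[0,0,0],[0,0,0]]
    - [-0.5,[0,0,0],[0,0,0]]
    - [-0.65,[0,0,0],[0,0,0]]
    - [-0.8,[0,0,0],[0,0,0]]
    - [-1,[0,0,0],[0,0,0]]
    - [-1,[0,0,0],[0,0,0]]
    - [-1,[0,0,0],[0,0,0]]
  grip_force: 90

```text
time: 5.28
eef_pos: [0.4881, 0.2731, 0.0812]
eef_rot: [0.631, 0.731, 0.196, 0.169]
wrist_force: [-2.9, -2.8, 6.0]
width: 0.0092
finger_force: 87.7
```

```bash
python3 - <<'E'
from h import *
s,p,R=cur(); print(s["time"],p,s["width"],s["finger_force"],s["qpos"].round(2),s["wrist_force"])
g,G=grip_tcp((.5595,.2818,0),.143,.0); print((R.T@(p-g)).round(4),Ro.from_matrix(R.T@G).as_rotvec().round(3))
print("up 12mm in tool axes /50mm:",(R.T@[0,0,.012]/.05).round(3))
E
```

```text
5.275 [0.48808511 0.27306182 0.08117892] 0.009225791544905892 87.70888209342957 [ 0.01  0.74 -0.95  2.23  1.75  0.83 -2.07] [-2.87505548 -2.76237169  5.96920198]
[ 0.0015 -0.0001 -0.0008] [ 0.001 -0.002  0.002]
up 12mm in tool axes /50mm: [ 0.     0.12  -0.208]
```

Request:
send_rows:
  rows:
    - [-1,[0,0.06,-0.104],[0,0,0]]
    - [-1,[0,0.12,-0.208],[0,0,0]]
    - [-1,[0,0.24,-0.416],[0,0,0]]
    - [-1,[0,0.3,-0.52],[0,0,0]]
    - [-1,[0,0.3,-0.52],[0,0,0]]
    - [-1,[0,0.3,-0.52],[0,0,0]]
    - [-1,[0,0.3,-0.52],[0,0,0]]
    - [-1,[0,0.3,-0.52],[0,0,0]]
    - [-1,[0,0.3,-0.52],[0,0,0]]
    - [-1,[0,0.24,-0.416],[0,0,0]]

```text
time: 6.52
eef_pos: [0.4874, 0.2726, 0.3277]
eef_rot: [0.632, 0.731, 0.196, 0.169]
wrist_force: [-0.0, -0.1, -3.1]
width: 0.009
finger_force: 87.9
```

```bash
python3 - <<'E'
from h import *
s,p,R=cur(); print(s["time"],p,s["width"],s["finger_force"],s["qpos"].round(2),s["wrist_force"])
g0=np.array([0.48808511,0.27306182,0.08117892])
g,G=grip_tcp((.5998,-.2660,.215),.1838); g=g+G@[.0015,-.0001,-.0008]
print(g,(R.T@(p-g)).round(4))
for N in(20,24,28):
    a,b,P=rows(p,R,g,G,N);print(N,a,b);print(P[::4].round(2).tolist())
E
```

```text
6.525 [0.48744513 0.27262271 0.32769269] 0.008970081841137524 87.92090892791748 [ 0.37  0.21 -1.24  2.03  0.79  0.77 -1.18] [-0.03797432 -0.07106636 -3.05908794]
[ 0.52875177 -0.27768203  0.29618834] [ 0.5505  0.0494 -0.0077]
20 [-0.55, -0.058, 0.003] [-0.0, 0.012, -0.021]
[[0.49, 0.27, 0.33], [0.49, 0.16, 0.32], [0.5, 0.05, 0.32], [0.51, -0.06, 0.31], [0.52, -0.17, 0.3], [0.53, -0.28, 0.3]]
24 [-0.458, -0.048, 0.002] [-0.0, 0.01, -0.017]
[[0.49, 0.27, 0.33], [0.49, 0.18, 0.32], [0.5, 0.09, 0.32], [0.51, -0.0, 0.31], [0.51, -0.09, 0.31], [0.52, -0.19, 0.3], [0.53, -0.28, 0.3]]
28 [-0.393, -0.042, 0.002] [-0.0, 0.008, -0.015]
[[0.49, 0.27, 0.33], [0.49, 0.19, 0.32], [0.5, 0.12, 0.32], [0.5, 0.04, 0.31], [0.51, -0.04, 0.31], [0.51, -0.12, 0.31], [0.52, -0.2, 0.3], [0.53, -0.28, 0.3]]
```

Request:
send_rows:
  rows:
    - [-1,[-0.2,-0.021,0.001],[0,0.004,-0.007]]
    - [-1,[-0.393,-0.042,0.002],[0,0.008,-0.015]]
    - [-1,[-0.393,-0.042,0.002],[0,0.008,-0.015]]
    - [-1,[-0.393,-0.042,0.002],[0,0.008,-0.015]]

```text
time: 7.02
eef_pos: [0.4911, 0.2028, 0.3222]
eef_rot: [0.63, 0.733, 0.196, 0.169]
wrist_force: [0.3, 1.0, -2.7]
width: 0.009
finger_force: 88.0
```

```bash
python3 - <<'E'
from h import *
s,p,R=cur(); print(s["time"],p,s["width"],s["qpos"].round(3),s["dq"].round(2),s["wrist_force"])
g,G=grip_tcp((.5998,-.2660,.215),.1838); g=g+G@[.0015,-.0001,-.0008]
a,b,P=rows(p,R,g,G,24);print(a,b)
E
```

```text
7.025 [0.49111107 0.20275889 0.32220342] 0.008981473565741655 [ 0.61   0.081 -1.243  2.106  0.554  0.601 -0.86 ] [ 0.57 -0.28 -0.01  0.15 -0.63 -0.35  0.86] [ 0.25132004  0.98549202 -2.69714166]
[-0.4, -0.042, 0.001] [-0.001, 0.009, -0.015]
```

Request:
send_rows:
  rows:
    - [-1,[-0.4,-0.042,0.001],[0,0.009,-0.015]]
    - [-1,[-0.4,-0.042,0.001],[0,0.009,-0.015]]
    - [-1,[-0.4,-0.042,0.001],[0,0.009,-0.015]]
    - [-1,[-0.4,-0.042,0.001],[0,0.009,-0.015]]
    - [-1,[-0.4,-0.042,0.001],[0,0.009,-0.015]]
    - [-1,[-0.4,-0.042,0.001],[0,0.009,-0.015]]
    - [-1,[-0.4,-0.042,0.001],[0,0.009,-0.015]]
    - [-1,[-0.4,-0.042,0.001],[0,0.009,-0.015]]
    - [-1,[-0.4,-0.042,0.001],[0,0.009,-0.015]]
    - [-1,[-0.4,-0.042,0.001],[0,0.009,-0.015]]

```text
time: 8.28
eef_pos: [0.5044, 0.0031, 0.3111]
eef_rot: [0.625, 0.737, 0.197, 0.166]
wrist_force: [0.5, -0.7, -2.3]
width: 0.0091
finger_force: 88.1
```

```bash
python3 - <<'E'
from h import *
s,p,R=cur(); print(s["time"],p,s["width"],s["qpos"].round(3),s["dq"].round(2),s["wrist_force"])
g,G=grip_tcp((.5998,-.2660,.215),.1838); g=g+G@[.0015,-.0001,-.0008]
a,b,P=rows(p,R,g,G,14);print(a,b)
E
```

```text
8.275 [0.50435838 0.00309011 0.31108222] 0.009143301491715933 [ 0.892 -0.033 -0.906  2.189 -0.222  0.465  0.318] [ 0.12  0.08  0.3  -0.02 -0.33  0.03  0.7 ] [ 0.52875338 -0.72115921 -2.2609088 ]
[-0.401, -0.041, 0.001] [-0.002, 0.008, -0.015]
```

Request:
send_rows:
  rows:
    - [-1,[-0.401,-0.041,0.001],[-0.002,0.008,-0.015]]
    - [-1,[-0.401,-0.041,0.001],[-0.002,0.008,-0.015]]
    - [-1,[-0.401,-0.041,0.001],[-0.002,0.008,-0.015]]
    - [-1,[-0.401,-0.041,0.001],[-0.002,0.008,-0.015]]
    - [-1,[-0.401,-0.041,0.001],[-0.002,0.008,-0.015]]
    - [-1,[-0.401,-0.041,0.001],[-0.002,0.008,-0.015]]
    - [-1,[-0.401,-0.041,0.001],[-0.002,0.008,-0.015]]
    - [-1,[-0.401,-0.041,0.001],[-0.002,0.008,-0.015]]

```text
time: 9.28
eef_pos: [0.5178, -0.1571, 0.3026]
eef_rot: [0.62, 0.74, 0.199, 0.166]
wrist_force: [0.6, 0.7, -3.8]
width: 0.0091
finger_force: 88.1
```

Request:
send_rows:
  rows:
    - [-1,[-0.401,-0.041,0.001],[-0.002,0.008,-0.015]]
    - [-1,[-0.401,-0.041,0.001],[-0.002,0.008,-0.015]]
    - [-1,[-0.401,-0.041,0.001],[-0.002,0.008,-0.015]]
    - [-1,[-0.401,-0.041,0.001],[-0.002,0.008,-0.015]]
    - [-1,[-0.401,-0.041,0.001],[-0.002,0.008,-0.015]]
    - [-1,[-0.401,-0.041,0.001],[-0.002,0.008,-0.015]]
    - [-1,[0,0,0],[0,0,0]]
    - [-1,[0,0,0],[0,0,0]]
    - [-1,[0,0,0],[0,0,0]]

```text
time: 10.4
eef_pos: [0.5298, -0.2763, 0.2968]
eef_rot: [0.617, 0.743, 0.2, 0.166]
wrist_force: [0.2, -0.4, -2.9]
width: 0.0085
finger_force: 88.0
```

```bash
python3 - <<'E'
from h import *
from cell import env
s,p,R=cur(); print(s["time"],p,s["width"],s["qpos"].round(3),s["wrist_force"])
g,G=grip_tcp((.5998,-.2660,.215),.1838); g=g+G@[.0015,-.0001,-.0008]
print((R.T@(g-p)).round(4),Ro.from_matrix(R.T@G).as_rotvec().round(4))
C={}
for n in("scene","top"):
    c=env.capture(n); np.savez(f"{n}1.npz",**{k:c[k] for k in("color","K","view")}); C[n]=c
def crop(c,x,y,w,h,k): return cv2.resize(c["color"][y:y+h,x:x+w,::-1],(w*k,h*k),interpolation=cv2.INTER_CUBIC)
img=np.zeros((520,800,3),np.uint8); img[:520,:400]=crop(C["scene"],210,80,100,130,4); img[:400,400:]=crop(C["top"],365,140,100,100,4)
cv2.imwrite("pics/over.png",img)
E
```

```text
10.4 [ 0.52982299 -0.27625416  0.29680421] 0.008505095796703272 [ 1.17   0.281 -0.661  1.931 -0.312  0.614  0.969] [ 0.1760149  -0.40904128 -2.87013601]
[-0.0012 -0.0014 -0.0001] [ 0.0024 -0.0008  0.0006]
```

View pics/over.png

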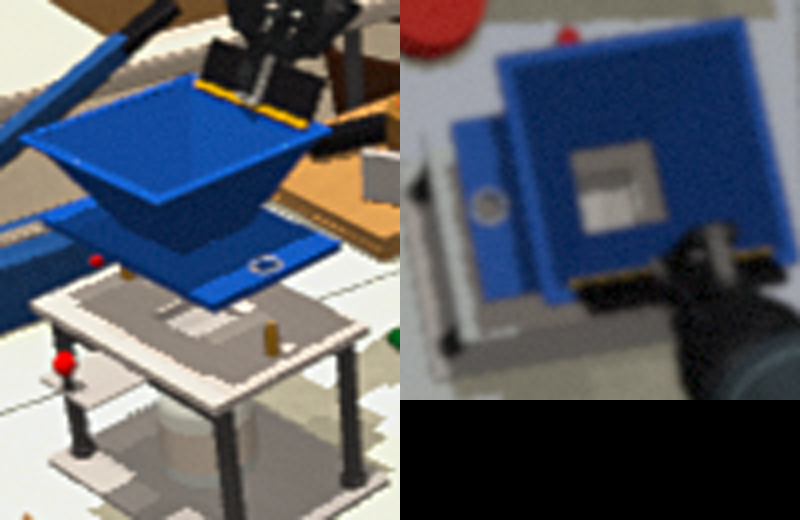

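The hopper hangs just above the stand, close to level. The left hole is at (266,265) in the scene crop, with the left pin below it at (272,338). In the top crop that hole is at (488,206). Next I'll fit the held pose against the stand in each camera.

```bash
cat > held.py <<'E'
from h import *
def fit6(obs,x0,tilt=True):
    def f(p):
        Rm=Ro.from_euler("ZYX",[p[3],p[4] if tilt else 0,p[5] if tilt else 0]).as_matrix()
        return np.concatenate([proj(c,Rm@np.array(l)+p[:3])[0]-px for c,l,px in obs]+[np.array(p[4:])*20])
    return least_squares(f,x0,loss="soft_l1")
E
python3 - <<'E'
from held import *
s,t=load("scene1"),load("top1")
S=lambda u,v:np.array([210+(u+.5)/4-.5,80+(v+.5)/4-.5]); T=lambda u,v:np.array([365+(u-400+.5)/4-.5,140+(v+.5)/4-.5])
os=[(s,RIM(-1,1),S(331,127)),(s,RIM(1,1),S(155,206)),(s,RIM(1,-1),S(22,136)),(s,RIM(-1,-1),S(193,74)),(s,(0,.086,.008),S(266,264)),(s,FL(-1,1),S(341,242)),(s,FL(1,1),S(211,302)),(s,FL(1,-1),S(43,216))]
ot=[(t,RIM(1,1),T(498,57)),(t,RIM(1,-1),T(745,17)),(t,RIM(-1,1),T(547,303)),(t,RIM(-1,-1),T(798,262)),(t,(0,.086,.008),T(488,206)),(t,FL(1,1),T(452,122)),(t,FL(-1,1),T(486,300))]
for n,o in(("s",os),("t",ot),("both",os+ot)):
    for tl in(0,1):
        r=fit6(o,[.6,-.266,.215,.18,0,0],tl);print(n,r.x.round(4),(r.fun).round(1).tolist())
# holes direct
sx,p,R=cur()
D=TH@[.0015,-.0001,-.0008]+np.array([-.081,0,.097])+TH[:,2]*.019
yaw=np.arctan2(R[1,0],R[0,0])-np.pi/2
print("kinematic hopper",p-R@TH.T@D, yaw)
for z in(.215,.218,.221,.224): print(z,plane(s,S(266,264),z+.008).round(4),plane(t,T(488,206),z+.008).round(4))
print("pinL scene",plane(s,(277.2,164.4),.163).round(4),"top",plane(t,(384.5,196.3),.163).round(4))
E
```

```text
s [ 0.602  -0.2608  0.2171  0.1743  0.      0.    ] [-0.8, 0.4, 0.5, -1.7, 0.7, -0.2, 0.0, 0.0, -0.1, 0.5, 0.3, 0.1, 0.1, 0.6, -0.8, -0.5, 0.0, 0.0]
s [ 0.6012 -0.2604  0.2172  0.1673  0.0152  0.0045] [-1.0, 0.1, 0.1, -1.3, 0.7, 0.3, 0.1, -0.2, -0.1, 0.5, 0.4, -0.2, 0.0, 0.8, -0.4, -0.2, 0.3, 0.1]
t [ 0.5962 -0.2616  0.2318  0.1792  0.      0.    ] [0.6, 0.2, -0.1, 0.6, 0.5, -0.5, 0.2, -0.3, -0.0, 0.1, -0.8, -0.7, -0.5, 0.5, 0.0, 0.0]
t [ 0.5964 -0.2628  0.2332  0.1776 -0.0036 -0.0274] [0.3, 0.4, -0.0, 0.3, -0.1, -0.3, 0.2, -0.3, 0.3, 0.1, -0.4, -0.7, -0.3, 0.5, -0.1, -0.5]
both [ 0.5998 -0.265   0.2151  0.1768  0.      0.    ] [-1.0, 0.3, 0.6, -1.8, 0.9, -0.1, -0.1, 0.1, -0.1, 0.4, 0.2, -0.0, 0.2, 0.4, -0.7, -0.5, 1.0, 0.6, -0.6, 1.3, 0.5, -1.0, -0.7, -0.5, 0.3, -0.0, -0.2, -0.5, -0.2, 0.1, 0.0, 0.0]
both [ 0.5992 -0.2652  0.215   0.1729  0.0123 -0.0025] [-1.1, 0.2, 0.4, -1.3, 0.9, 0.1, -0.0, -0.2, -0.1, 0.4, 0.2, -0.2, 0.2, 0.7, -0.5, -0.5, 1.0, 0.5, -0.6, 1.4, 0.4, -1.3, -0.7, -0.6, 0.4, 0.1, -0.1, -0.4, -0.2, 0.1, 0.2, -0.0]
kinematic hopper [ 0.60105036 -0.26481676  0.21586704] 0.18430323379980207
0.215 [[ 0.5833 -0.182   0.223 ]] [[ 0.5846 -0.1795  0.223 ]]
0.218 [[ 0.586 -0.177  0.226]] [[ 0.584  -0.1791  0.226 ]]
0.221 [[ 0.5887 -0.1721  0.229 ]] [[ 0.5834 -0.1786  0.229 ]]
0.224 [[ 0.5913 -0.1671  0.232 ]] [[ 0.5827 -0.1782  0.232 ]]
pinL scene [[ 0.5859 -0.1812  0.163 ]] top [[ 0.5828 -0.1824  0.163 ]]
```

```bash
python3 - <<'E'
from h import *
s,p,R=cur()
G=grip_tcp((0,0,0),.1825)[1]
print(rows(p,R,p+[-.0007,-.0012,-.034],G,6)[:2])
E
```

```text
([-0.004, -0.059, 0.097], [0.005, -0.002, 0.003])
```

Request:
send_rows:
  rows:
    - [-1,[-0.004,-0.059,0.097],[0.005,-0.002,0.003]]
    - [-1,[-0.004,-0.059,0.097],[0.005,-0.002,0.003]]
    - [-1,[-0.004,-0.059,0.097],[0.005,-0.002,0.003]]
    - [-1,[-0.004,-0.059,0.097],[0.005,-0.002,0.003]]
    - [-1,[-0.004,-0.059,0.097],[0.005,-0.002,0.003]]
    - [-1,[-0.004,-0.059,0.097],[0.005,-0.002,0.003]]
    - [-1,[0,0,0],[0,0,0]]
    - [-1,[0,0,0],[0,0,0]]

```text
time: 11.5
eef_pos: [0.5294, -0.2786, 0.2629]
eef_rot: [0.618, 0.742, 0.199, 0.166]
wrist_force: [0.1, 1.1, -2.4]
width: 0.0086
finger_force: 87.9
```

```bash
python3 - <<'E'
from h import *
from cell import env
s,p,R=cur(); print(s["time"],p,s["width"],s["qpos"].round(3),s["wrist_force"])
D=TH@[.0015,-.0001,-.0008]+np.array([-.081,0,.097])+TH[:,2]*.019
print("kin",p-R@TH.T@D,np.arctan2(R[1,0],R[0,0])-np.pi/2)
C={}
for n in("scene","top"):
    c=env.capture(n); np.savez(f"{n}2.npz",**{k:c[k] for k in("color","K","view")}); C[n]=c
def crop(c,x,y,w,h,k): return cv2.resize(c["color"][y:y+h,x:x+w,::-1],(w*k,h*k),interpolation=cv2.INTER_CUBIC)
img=np.zeros((440,800,3),np.uint8); img[:440,:440]=crop(C["scene"],210,95,110,110,4); img[:360,440:]=crop(C["top"],370,145,90,90,4)
cv2.imwrite("pics/near.png",img)
E
```

```text
11.5 [ 0.52941821 -0.27864598  0.26291191] 0.00859813240224679 [ 1.158  0.33  -0.653  1.965 -0.297  0.537  0.98 ] [ 0.09753102  1.07423202 -2.39298975]
kin [ 0.60052824 -0.26712448  0.18175475] 0.18148808130500393
```

View pics/near.png

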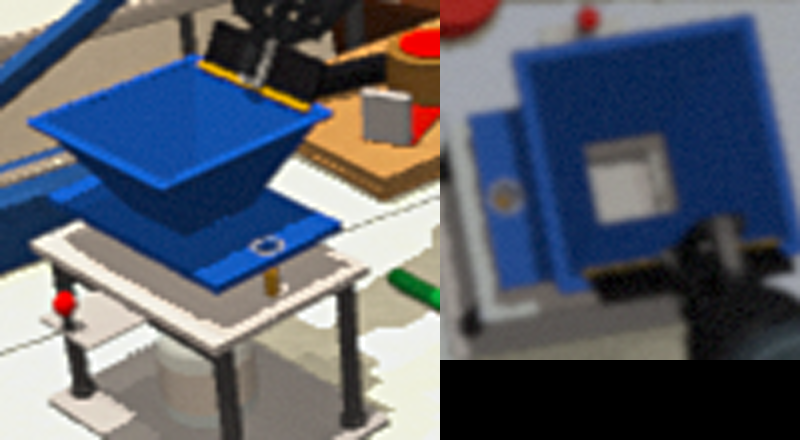

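The left pin (503,200) shows inside the left hole (505,196) in the top crop. In the scene crop the hole is at (267,245), directly above its pin. I'll work out the remaining offset.

```bash
python3 - <<'E'
from held import *
s,t=load("scene2"),load("top2")
S=lambda u,v:np.array([210+(u+.5)/4-.5,95+(v+.5)/4-.5]); T=lambda u,v:np.array([370+(u-440+.5)/4-.5,145+(v+.5)/4-.5])
os=[(s,RIM(-1,1),S(331,112)),(s,RIM(1,1),S(163,190)),(s,RIM(1,-1),S(29,122)),(s,RIM(-1,-1),S(197,57)),(s,(0,.086,.008),S(267,245)),(s,FL(-1,1),S(341,226)),(s,FL(1,1),S(217,286)),(s,FL(1,-1),S(52,197))]
ot=[(t,RIM(1,1),T(513,52)),(t,RIM(1,-1),T(753,13)),(t,RIM(-1,1),T(562,293)),(t,RIM(-1,-1),T(803,252)),(t,(0,.086,.008),T(505,196)),(t,FL(1,1),T(469,115)),(t,FL(-1,1),T(502,290))]
for n,o in(("s",os),("t",ot),("both",os+ot)):
    r=fit(o,[.6,-.266,.18],.1815);print(n,r.x.round(4),(r.fun).round(1).tolist())
print("holeL s",plane(s,S(267,245),.1895).round(4),"t",plane(t,T(505,196),.1895).round(4))
print("pinL scene",plane(s,(277.2,164.4),.163).round(4),"top",plane(t,(384.5,196.3),.163).round(4))
# lower part of pin still visible
print("tip in hole, top",plane(t,T(503,199.5),.174).round(4))
E
```

```text
s [ 0.6015 -0.2633  0.1788] [-0.4, 0.3, -0.0, -0.9, 0.8, -0.3, -0.2, 0.0, 0.4, 0.9, 0.7, -0.4, -0.2, 0.5, -1.4, -0.4]
t [ 0.5994 -0.2672  0.1794] [1.1, 0.9, -0.6, 1.5, 0.3, -1.1, -0.2, -0.5, 0.1, 0.3, -0.3, -0.3, -0.1, -0.2]
both [ 0.5998 -0.2666  0.1806] [-0.6, -0.2, 0.0, -1.5, 0.8, -0.8, -0.3, -0.4, 0.4, 0.3, 0.5, -1.0, -0.2, -0.2, -1.4, -0.9, 0.8, 0.8, -0.9, 1.3, 0.1, -1.3, -0.4, -0.8, -0.1, 0.2, -0.5, -0.4, -0.3, -0.4]
holeL s [[ 0.5845 -0.184   0.1895]] t [[ 0.5849 -0.1824  0.1895]]
pinL scene [[ 0.5859 -0.1812  0.163 ]] top [[ 0.5828 -0.1824  0.163 ]]
tip in hole, top [[ 0.5856 -0.1833  0.174 ]]
```

Within about 1 mm and 3 mrad. Lowering gently.

Request:
send_rows:
  rows:
    - [-1,[0,-0.02,0.035],[0,0,0]]
    - [-1,[0,-0.02,0.035],[0,0,0]]
    - [-1,[0,-0.02,0.035],[0,0,0]]
    - [-1,[0,-0.02,0.035],[0,0,0]]
    - [-1,[0,-0.02,0.035],[0,0,0]]
    - [-1,[0,-0.02,0.035],[0,0,0]]
    - [-1,[0,0,0],[0,0,0]]

```text
time: 12.48
eef_pos: [0.5292, -0.2785, 0.2504]
eef_rot: [0.618, 0.742, 0.199, 0.165]
wrist_force: [-0.4, -0.5, -2.8]
width: 0.0087
finger_force: 88.0
```

Request:
send_rows:
  rows:
    - [-1,[0,-0.02,0.035],[0,0,0]]
    - [-1,[0,-0.02,0.035],[0,0,0]]
    - [-1,[0,-0.02,0.035],[0,0,0]]
    - [-1,[0,-0.02,0.035],[0,0,0]]
    - [-1,[0,0,0],[0,0,0]]

```text
time: 13.1
eef_pos: [0.5292, -0.2785, 0.2423]
eef_rot: [0.618, 0.742, 0.199, 0.165]
wrist_force: [0.3, 0.5, -3.4]
width: 0.0093
finger_force: 88.0
```

Request:
send_rows:
  rows:
    - [-1,[0,-0.02,0.035],[0,0,0]]
    - [-1,[0,-0.02,0.035],[0,0,0]]
    - [-1,[0,-0.02,0.035],[0,0,0]]
    - [-1,[0,0,0],[0,0,0]]

```text
time: 13.6
eef_pos: [0.5293, -0.2785, 0.2363]
eef_rot: [0.618, 0.742, 0.199, 0.165]
wrist_force: [0.4, 0.2, -3.4]
width: 0.0091
finger_force: 88.1
```

Request:
send_rows:
  rows:
    - [-1,[0,-0.01,0.017],[0,0,0]]
    - [-1,[0,-0.01,0.017],[0,0,0]]
    - [-1,[0,-0.01,0.017],[0,0,0]]
    - [-1,[0,-0.01,0.017],[0,0,0]]
    - [-1,[0,0,0],[0,0,0]]

```text
time: 14.22
eef_pos: [0.5293, -0.2786, 0.2325]
eef_rot: [0.618, 0.742, 0.199, 0.166]
wrist_force: [0.2, 0.2, -3.0]
width: 0.0093
finger_force: 88.1
```

Request:
send_rows:
  rows:
    - [-1,[0,-0.01,0.017],[0,0,0]]
    - [-1,[0,0,0],[0,0,0]]

```text
time: 14.48
eef_pos: [0.5294, -0.2786, 0.2316]
eef_rot: [0.618, 0.742, 0.199, 0.166]
wrist_force: [-0.3, -0.6, -3.0]
width: 0.0088
finger_force: 88.0
```

Request:
send_rows:
  rows:
    - [-1,[0,-0.01,0.017],[0,0,0]]
    - [-1,[0,0,0],[0,0,0]]

```text
time: 14.72
eef_pos: [0.5298, -0.2788, 0.2313]
eef_rot: [0.618, 0.742, 0.199, 0.166]
wrist_force: [-3.0, -0.5, 2.1]
width: 0.0089
finger_force: 89.2
```

Request:
send_rows:
  rows:
    - [-1,[0,-0.005,0.009],[0,0,0]]
    - [-1,[0,0,0],[0,0,0]]

```text
time: 14.98
eef_pos: [0.5299, -0.279, 0.2312]
eef_rot: [0.618, 0.742, 0.199, 0.167]
wrist_force: [-6.4, 1.6, 8.4]
width: 0.0093
finger_force: 90.3
```

The flange is in contact at the expected height. Release softly.

Request:
send_rows:
  rows:
    - [-1,[0,0,0],[0,0,0]]
    - [-1,[0,0,0],[0,0,0]]
  grip_force: 20

```text
time: 15.22
eef_pos: [0.5299, -0.279, 0.2312]
eef_rot: [0.618, 0.742, 0.199, 0.167]
wrist_force: [-5.2, 0.4, 8.5]
width: 0.009
finger_force: 90.2
```

Request:
send_rows:
  rows:
    - [-0.6,[0,0,0],[0,0,0]]
    - [-0.3,[0,0,0],[0,0,0]]
    - [0,[0,0,0],[0,0,0]]
    - [0.2,[0,0,0],[0,0,0]]
    - [0.2,[0,0,0],[0,0,0]]
    - [0.2,[0,0,0],[0,0,0]]

```text
time: 15.98
eef_pos: [0.5293, -0.2786, 0.2301]
eef_rot: [0.618, 0.742, 0.199, 0.166]
wrist_force: [-0.5, 0.4, -0.6]
width: 0.0511
finger_force: 0.0
```

```bash
python3 - <<'E'
from h import *
from cell import env
s,p,R=cur(); print(s["time"],p,s["width"],s["wrist_force"],s["finger_force"])
C={}
for n in("scene","top"):
    c=env.capture(n); C[n]=c
def crop(c,x,y,w,h,k): return cv2.resize(c["color"][y:y+h,x:x+w,::-1],(w*k,h*k),interpolation=cv2.INTER_CUBIC)
img=np.zeros((440,800,3),np.uint8); img[:440,:440]=crop(C["scene"],210,110,110,110,4); img[:360,440:]=crop(C["top"],370,145,90,90,4)
cv2.imwrite("pics/rel.png",img)
E
```

```text
15.975 [ 0.52933912 -0.27860923  0.23008266] 0.051121850438754037 [-0.49308122  0.43112482 -0.61406166] 0.0
```

View pics/rel.png

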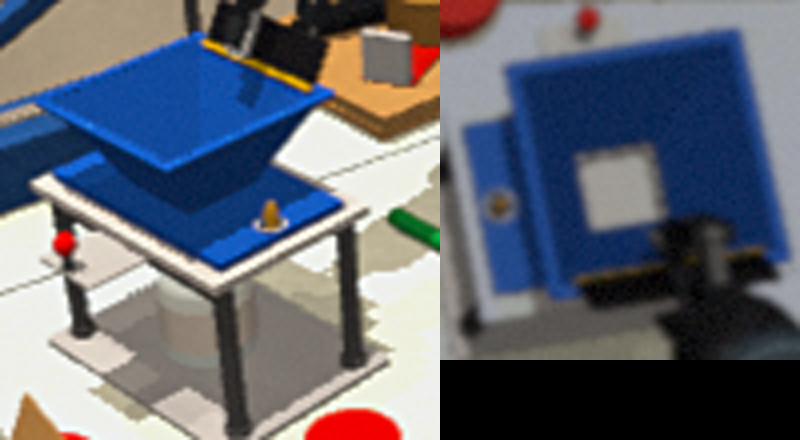

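The hopper lies flush, with the pin standing up through the left hole at (270,218). Retreating along the tool axis.

Request:
send_rows:
  rows:
    - [0.2,[0,0,-0.2],[0,0,0]]
    - [0.2,[0,0,-0.3],[0,0,0]]
    - [0.2,[0,0,-0.3],[0,0,0]]
    - [0.2,[0,0,-0.3],[0,0,0]]
    - [0.2,[0,0,-0.3],[0,0,0]]
    - [0.2,[0,0,-0.3],[0,0,0]]
    - [0.2,[0,0,-0.3],[0,0,0]]
    - [0.2,[0,0,0],[0,0,0]]
    - [0.2,[0,0,0],[0,0,0]]

```text
time: 17.2
eef_pos: [0.48, -0.2875, 0.3164]
eef_rot: [0.618, 0.742, 0.199, 0.165]
wrist_force: [-0.6, -0.2, -0.1]
width: 0.0515
finger_force: 0.0
```

```bash
python3 - <<'E'
from h import *
from cell import env
s,p,R=cur(); print(s["time"],p,s["dq"].round(3),s["wrist_force"])
c=env.capture("scene"); cv2.imwrite("pics/end.png",c["color"][:,:,::-1])
E
```

```text
17.2 [ 0.48004355 -0.28750848  0.31644712] [-0.006  0.009 -0.001  0.002 -0.002 -0.     0.002] [-0.55529989 -0.19949818 -0.07386768]
```

View pics/end.png

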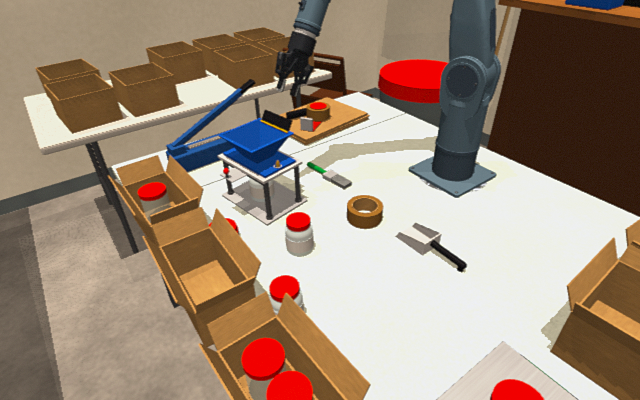

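The hopper sits flush on the stand (260,150), the gripper is clear, and the jars, tape, scoop and brush haven't moved.

```bash
python3 -c "
from cell import env
print(env.hand_in())"
```

```text
the job is handed in; nothing more can be done
None
```

The hopper is back on the stand: flush on the top plate, released and handed in at about 17 s, with the left pin seen through its hole (the right hole was hidden from both cameras) and none of the other items seen to move.

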